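# Close a press stud with the bench-held snap pliers

### The job

Slide the blue tag, stud end first, fully home into the loading nest on the lower jaw of the bench-held pliers and let go of it. Then press the orange handle down gently until the brass cap clicks shut on its stud, without forcing the handle any further, and let the pliers spring fully open again with the tag still home in the nest and the other things left alone.

Things in the scene. Friction and masses are not known exactly. Their poses are not given: they have to be found in the camera images.
- grip (a point): Centre of the grip block of the loose blue tag (110 mm long, 75 g), 18 mm above the tag's underside; block 28 mm long (tag x), 18 mm wide (tag y), top 31 mm above the underside. Tag +x points along its flat strip (5 mm thick, 24 mm wide; square front end 96 mm from this point) to the stud, 81 mm from here; z is up. It lies flat on the desk at the start
- stud (a point): Point on the blue tag's underside straight below the stud and its brass cap, 15 mm behind the front end; axes as the tag. Cap 18 mm across, its top 14 mm above the underside when open
- snap (a joint): How far the brass cap is pressed down on its stud, in m: 0 open, 0.0032 clicked shut. It snaps over centre at 0.0016: less and it springs back, more and it goes shut and stays. Pushing it over takes about 23 N on the cap
- pliers: Grey steel pliers, their lower handle held in a clamp on the desk; origin on the desk under the pivot (70 mm up). x: level, the way a tag is slid into the nest (roughly away from the robot); +y towards the jaws, -y towards the handles. The fixed upper jaw, 60 mm along +y, is 20 mm wide in x, its top 105 mm up, and carries the punch (screw head up to 119 mm)
- nest (a point): Stud's seat on the floor of the aluminium nest on the lower jaw; 60 mm above the desk when open; axes as the pliers. The floor runs 61 mm towards -x, where it is open, 36 mm wide. Tag home: its stud point is here, its front end at the back stop, 15 mm in +x. Side walls 7 mm high and 26 mm apart from the stop to 18 mm in front of this point, then flaring to 38 mm apart at 39 mm in front
- handle (a point): Middle of the top of the broad orange end (34 x 46 mm) of the movable upper handle, 140 mm from the pivot along pliers -y, 112 mm up when open. Pressed down, it lifts the nest (60 mm arm) to the brass punch; springs up by itself. Spring 3 to 4 N here; with a tag the push rises to about 13 N, drops at the click, then rises steeply; over 22 N harms the stud
- lever (a joint): Angle of the movable half in rad: 0 fully open, grows as the handle is pressed down, hard end at 0.40. The punch is screwed to a different height each time, its face 17 to 29 mm above the nest floor when open, so the click comes at an unknown place between about 7 and 38 mm of handle travel
- lamp: Purple spirit lamp, 67 mm wide, 78 mm high, loose bystander; origin under its middle
- spool: White spool of solder, 64 mm wide, 51 mm high, loose bystander; origin under its middle
- punch_handle: Black turned handle, 44 mm wide, 92 mm high, standing loose, bystander; origin under its middle
- tag: The loose blue tag; origin on its underside, 41 mm along tag +x from the block's centre; axes as given for its grip block
Not all that is in view belongs to the job. Of the things shaped like the tag, the blue one is meant.

How it is judged:
On the way, in this order (a step that is already met when the one before it is completed fails the run):
1. the tag lies fully home in the nest, let go, its cap still open (distance between stud and nest below 0.0035 m and angle between the x axis of grip and the x axis of pliers, either way round below 0.12 rad and x of grip in the frame of pliers below -0.06 m and contact force between the fingers and tag below 0.1 N and value of joint snap below 0.001 m), for 0.2 s.
2. the pliers are pressed and the cap clicks shut between nest and punch (value of joint snap above 0.0025 m and value of joint lever above 0.03 rad and distance between stud and nest below 0.0045 m).
At the end, for the whole second after the job is handed in: The cap is clicked shut (pressed more than 2.5 mm), the pliers have sprung open (lever under 0.03 rad), and the tag lies home in the nest (stud point within 4.5 mm of its seat, tag in line with the nest within 0.15 rad) (value of joint snap above 0.0025 m and value of joint lever below 0.03 rad and distance between stud and nest below 0.0045 m and angle between the x axis of grip and the x axis of pliers, either way round below 0.15 rad); the robot touches nothing.
It fails at once if the handle is pressed with more than 22 N (contact force between any of the fingers, the arm and lever above 22 N).
It fails at once if a bystander is shifted by more than 20 mm (distance of any of lamp, spool, punch_handle from where it was at the start of the episode above 0.02 m).
It also fails if it takes over 70 s, if anything falls off the work surface, if the arm or the gripper's body presses on something with over 40 N, if the wrist force passes 120 N, or if a joint passes its speed limit or range.

### The arm

A 7-joint arm with a two-finger parallel gripper is mounted at the origin on a cart in front of the work surface, level with it; the furniture and walls round the work are solid. World frame = base frame: x ahead of the robot, y to its left, z up, the work surface at z = 0. Lengths are in m, angles in rad, forces in N, time in s.
With the tool pointing down it reaches from about 0.35 to 0.9 m from the base axis. Payload 8.1 kg.
Tool frame: the origin (TCP) lies at the very end of the fingers, on their centre line; the grasp point (between the pads) lies 19 mm behind it; z points along the fingers, y is the line along which they close (so a half turn about z gives the same grasp; the last joint's range is limited). The gripper opens to 92 mm and grips with 3 to 60 N. Pads are 19 mm wide; open, the fingers measure 130 mm over their backs; the gripper's body (75 mm by 190 mm) begins 47 mm behind the grasp point.
Start: joints at [1.009, 0.434, 0.025, 1.573, -0.012, 1.134, -0.075], TCP at [0.277, -0.56, 0.206] pointing down, gripper open.
Joint ranges: [-2.62, 2.62], [-0.44, 2.09], [-1.27, 1.32], [0.08, 2.57], [-1.32, 4.46], [0.12, 2], [-2.74, 2.74]. Speed limits (rad/s): [2.22, 2.22, 3.01, 3.01, 3.14, 3.14, 3.14].

### API

Orientations are given as a rotation vector (axis times angle).
In Python, from cell import arm gives the robot as it stands.
- The arm moves only by the tool drive_tool, never from a script. Its argument "targets" is a list of rows, each a list of 7 numbers: the turn, a rotation vector about the world's x, y, z in units of 5 degrees (1.0 is 5 degrees), then the shift along the world's x, y, z in units of 40 mm (1.0 is 40 mm), then the opening, from 0 (shut) to 1 (fully open). In form: [[wx, wy, wz, dx, dy, dz, fingers], ...]. A call has 1 to 5 rows; each row is the pose to reach, as a shift and turn from the pose commanded when the call began; what a row does not reach only later rows make up. A row lasts 1/10 s, in which the tool goes at most 50 mm and 8.59 degrees, less where a joint would pass 70% of its speed; a pose out of reach is approached as far as the arm can. A call with a gripper value outside its range is refused whole. The fingers move at their own pace and stop on an object; "force" is the grip in N (left out, the last holds). Time passes only in rows, so rows that repeat a pose let the fingers close. It gives the time, the measured TCP pose, the force, the opening and the grip force at its end, in the units of the state.
- arm.observe(): the state, without advancing time (a new reading comes with each control period).
- arm.get_image(name): name is "scene" or "top" or "wrist"; returns a dict with "pixels" (384x512x3 uint8, red, green, blue), "intrinsics" (3x3 intrinsics, pixels), "rvec" (rotation vector, rad) and "tvec" (3), from world to camera coordinates, as OpenCV has them; the wrist camera has in their place "mount" (4x4, takes a point from camera to tool coordinates, whose origin is the TCP and whose axes are the flange's). Camera axes: x right, y down, z forward; pixel columns grow to the right and rows downward; lengths in m; the calibration is good to about 2 mm. The wrist camera is an equidistant fisheye: a pixel r from the principal point sees the ray r / f radians off the axis. A picture is of the moment at which its call begins: read the wrist's pose just before it. There is no depth.
- arm.sign_off(): hands the job in; it is judged then, once.
The state is a dict: "clock": time; "joints": joint angles; "dq": joint speeds; "joint_efforts": joint torques, N m; "position": TCP position; "ee_rot": TCP orientation; "force": force on the tool from outside, world axes, zero at the start; "ft_torque": the same for the moment, N m; "width": opening from 0.0 (shut) to 1.0 (fully open); "gripper_force": force on a finger pad.
Only numpy, scipy, OpenCV 4.12 (cv2) and the standard library are available. Lean on these libraries where they do the work, as an engineer would, in place of code of your own. Each camera call takes 0.05 s, during which the arm holds its last target. There are 200 camera calls.

## Working session

There is one attempt and no reset: what is moved stays moved. The work goes in short steps, Python scripts to look and compute and a tool call to move; the robot and the scene stay as the last step left them, time stands still between calls to the robot, and variables do not carry over. Pictures are saved under pics/ and viewed, at most 10 in all, crops included, and the job is handed in when it is done.

Besides the shell and the picture viewer there is one more tool, called after ">>>" as a command line: name --pt "numbers of a row" for each row, then --argument value for the rest. drive_tool: Moves the arm, as the interface text tells. Its arguments: {"type":"object","properties":{"targets":{"type":"array"},"force":{"type":"number"}},"required":["targets"]}

```bash
mkdir -p pics; ls; cat > h.py <<'E'
import numpy as np, cv2
from cell import arm
def grab(name,fn=None):
    o=arm.observe(); d=arm.get_image(name); d['obs']=o
    if fn: cv2.imwrite('pics/'+fn,d['pixels'][:,:,::-1])
    return d
def ray(d,u,v):
    K=np.array(d['intrinsics'])
    if 'mount' in d:
        x=(u-K[0,2])/K[0,0]; y=(v-K[1,2])/K[1,1]; r=np.hypot(x,y)+1e-12
        c=np.array([np.sin(r)*x/r,np.sin(r)*y/r,np.cos(r)])
        R=cv2.Rodrigues(np.array(d['obs']['ee_rot'],float))[0]; M=np.array(d['mount'])
        return R@M[:3,3]+np.array(d['obs']['position']), R@M[:3,:3]@c
    R=cv2.Rodrigues(np.array(d['rvec'],float))[0]; t=np.array(d['tvec'],float).ravel()
    return -R.T@t, R.T@np.linalg.solve(K,[u,v,1.0])
def onz(d,u,v,z):
    o,r=ray(d,u,v); return (o+r*(z-o[2])/r[2])
def tri(rs):
    A=np.zeros((3,3));b=np.zeros(3)
    for o,r in rs:
        r=r/np.linalg.norm(r);P=np.eye(3)-np.outer(r,r);A+=P;b+=P@o
    return np.linalg.solve(A,b)
def proj(d,p):
    p=np.array(p,float);K=np.array(d['intrinsics'],float)
    if 'mount' in d:
        R=cv2.Rodrigues(np.array(d['obs']['ee_rot'],float))[0]; M=np.array(d['mount'])
        c=M[:3,:3].T@(R.T@(p-np.array(d['obs']['position']))-M[:3,3])
        th=np.arctan2(np.hypot(c[0],c[1]),c[2]);h=np.hypot(c[0],c[1])+1e-12
        return K[0,0]*th*c[0]/h+K[0,2],K[1,1]*th*c[1]/h+K[1,2]
    q=K@(cv2.Rodrigues(np.array(d['rvec'],float))[0]@p+np.array(d['tvec'],float).ravel()); return q[:2]/q[2]
E
python3 - <<'E'
from h import *
ims=[grab(n) for n in('scene','top')]
for n,d in zip(('s','t'),ims):
    cv2.imwrite(f'pics/{n}1.png',d['pixels'][:,:,::-1]); print(ray(d,256,192))
print(arm.observe())
E
```

```text
pics
(array([-0.20759484, -1.08252535,  0.84000556]), array([ 0.50001248,  0.71401521, -0.49039436]))
(array([0.35088   , 0.04203098, 1.33643021]), array([ 0.19417263,  0.01795666, -0.98099218]))
{'clock': 0.1, 'joints': array([ 1.00937499,  0.43514116,  0.02496871,  1.57394884, -0.01162259,
        1.13395286, -0.07513793]), 'dq': array([ 1.02327582e-04,  8.93392485e-04, -2.32711604e-04, -2.53071952e-03,
        2.48342494e-05,  3.78073193e-04,  1.71213316e-03]), 'joint_efforts': array([ 3.68380235e-03, -6.69120884e+01,  9.88332890e-01, -3.15141499e+01,
       -6.04493427e-02,  3.74441931e-02,  8.11340260e-05]), 'position': array([ 0.27657674, -0.55998461,  0.20565307]), 'ee_rot': array([-3.05811210e+00, -7.13955471e-01,  6.13939188e-04]), 'force': array([0.22635364, 0.23388416, 0.54385732]), 'ft_torque': array([ 0.02368817,  0.02214467, -0.04005949]), 'gripper_force': 0.0, 'width': 1.0004889730932767}
```

View pics/s1.png

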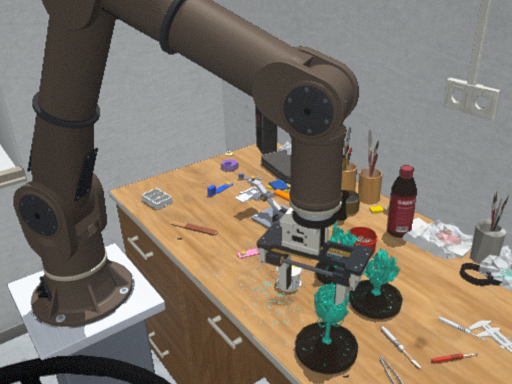

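View pics/t1.png

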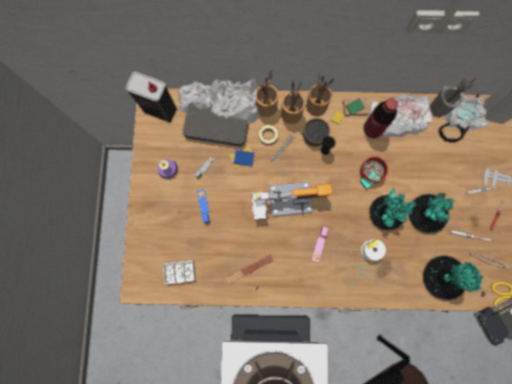

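Top view: the blue tag is at (203,207), the pliers at (290,200) with their jaws at about (260,205) and the orange handle at (315,192). The lamp is at (167,169), the spool at (374,251) and the black punch handle at (328,145). The pink tag at (320,245) is a decoy. The scene view agrees.

```bash
python3 - <<'E'
from h import *
t=cv2.imread('pics/t1.png');s=cv2.imread('pics/s1.png')
a=cv2.resize(t[150:240,185:345],None,fx=4.5,fy=4.5,interpolation=cv2.INTER_CUBIC)
cv2.imwrite('pics/c1.png',a)
d=grab('top')
hsv=cv2.cvtColor(t,cv2.COLOR_BGR2HSV)
for nm,lo,hi,z in(('blue',(105,140,60),(125,255,255),.005),('orange',(8,170,150),(18,255,255),.11)):
    m=cv2.inRange(hsv,lo,hi); m[:,:185]=0;m[:150]=0;m[240:]=0;m[:,345:]=0
    for c in cv2.findContours(m,0,2)[0]:
        if cv2.contourArea(c)<15: continue
        r=cv2.minAreaRect(c);print(nm,r,[onz(d,*p,z).round(3)[:2].tolist() for p in cv2.boxPoints(r)])
for u,v in((167,169),(374,251),(328,145),(260,198),(260,215)): print(u,v,onz(d,u,v,.06).round(3))
E
```

```text
blue ((204.11538696289062, 209.57693481445312), (23.533933639526367, 4.706786632537842), 78.69007110595703) [[0.589, 0.248], [0.592, 0.234], [0.518, 0.215], [0.515, 0.23]]
blue ((243.5308074951172, 157.7538604736328), (16.124515533447266, 11.287160873413086), 7.125016689300537) [[0.712, 0.138], [0.751, 0.135], [0.745, 0.082], [0.707, 0.086]]
orange ((312.87841796875, 192.27027893066406), (9.04194450378418, 35.83898162841797), 80.53767395019531) [[0.6, -0.05], [0.62, -0.156], [0.593, -0.16], [0.573, -0.055]]
167 169 [0.671 0.346 0.06 ]
374 251 [ 0.429 -0.296  0.06 ]
328 145 [ 0.761 -0.16   0.06 ]
260 198 [0.585 0.053 0.06 ]
260 215 [0.532 0.051 0.06 ]
```

View pics/c1.png

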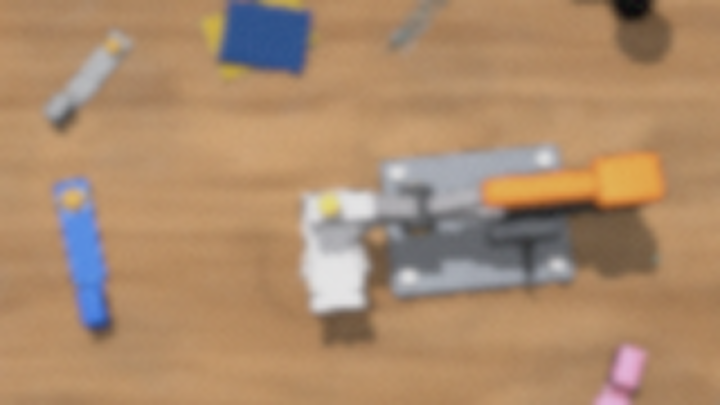

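The tag's brass cap end is at crop (73,198) and its grip block at (95,303), so the stud points towards world +x. The nest, white, is at crop (335,260) and opens towards the robot, and the punch is at (330,205). I'll raise the arm and move across.

>>> drive_tool --pt "0 0 0 0.3 0.8 1 1" --pt "0 0 -0.5 0.7 2 1.5 1" --pt "0 0 -1 1 3.2 1.5 1" --pt "0 0 -1.5 1.3 4.4 1.5 1" --pt "0 0 -2 1.6 5.6 1.5 1"

```text
clock: 0.65
position: [0.3398, -0.339, 0.2664]
ee_rot: [3.11, 0.442, 0.0]
force: [0.6, 0.2, 0.6]
width: 0.998
gripper_force: 0.0
```

>>> drive_tool --pt "0 0 0 0.3 1.2 0 1" --pt "0 0 0 0.6 2.4 0 1" --pt "0 0 0 0.9 3.6 0 1" --pt "0 0 0 1.2 4.8 0 1" --pt "0 0 0 1.5 6 0 1"

```text
clock: 1.15
position: [0.3995, -0.099, 0.2665]
ee_rot: [3.11, 0.445, 0.0]
force: [0.9, -0.4, 0.7]
width: 1.003
gripper_force: 0.0
```

>>> drive_tool --pt "0 0 -0.2 0.2 1.2 0 1" --pt "0 0 -0.4 0.4 2.4 0 1" --pt "0 0 -0.5 0.6 3.6 0 1" --pt "0 0 -0.5 0.8 4.8 0 1" --pt "0 0 -0.5 0.8 5.2 0 1"

```text
clock: 1.65
position: [0.4316, 0.1123, 0.2665]
ee_rot: [-3.116, -0.386, -0.001]
force: [0.8, -0.9, 0.3]
width: 1.0
gripper_force: 0.0
```

```bash
python3 - <<'E'
from h import *
d=grab('wrist','w1.png'); print(d['obs']['position'],d['obs']['ee_rot'],d['mount'],d['intrinsics'])
im=cv2.imread('pics/w1.png'); cv2.imwrite('pics/w1b.png',cv2.resize(im,(800,600),interpolation=cv2.INTER_CUBIC))
import pickle; pickle.dump({k:d[k] for k in d},open('w1.pkl','wb'))
E
```

```text
[0.43155544 0.11233183 0.26654121] [-3.11569487e+00 -3.85563193e-01 -1.28494745e-03] [[-1.76775266e-03 -9.55340764e-01 -2.95501098e-01  8.05540680e-02]
 [ 9.99998153e-01 -1.46571163e-03 -1.24363436e-03  5.88165407e-04]
 [ 7.54975201e-04 -2.95502750e-01  9.55341590e-01 -1.79106199e-01]
 [ 0.00000000e+00  0.00000000e+00  0.00000000e+00  1.00000000e+00]] [[297.31863964   0.         255.65504035]
 [  0.         297.31863964 191.37140958]
 [  0.           0.           1.        ]]
```

View pics/w1b.png

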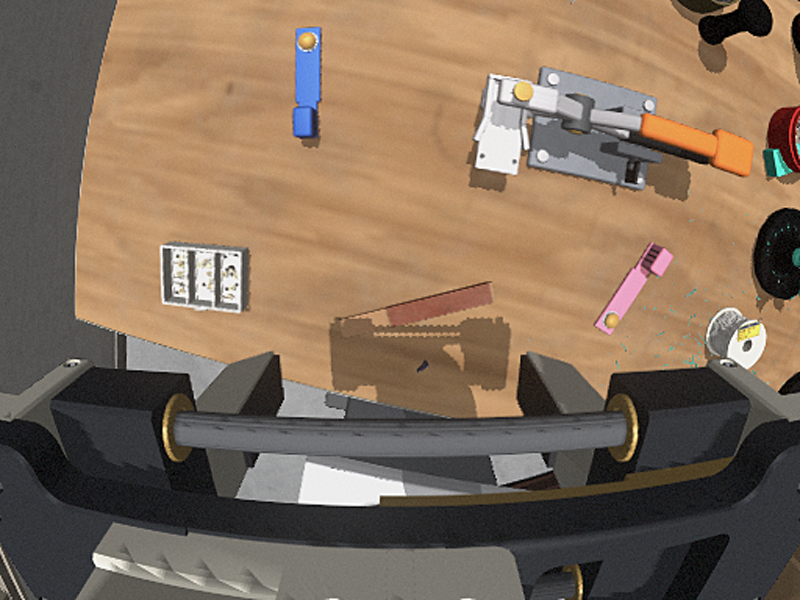

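The wrist view (800x600) shows the tag cap at (307,41), its block at (305,120), the nest mouth at about (476–518,170), the punch screw at (523,91) and the handle end at (733,153).

```bash
python3 - <<'E'
from h import *
import pickle
d=pickle.load(open('w1.pkl','rb'));k=.64
P=lambda u,v,z:onz(d,u*k,v*k,z)
cap=P(307,41,.013)
im=cv2.cvtColor(d['pixels'],cv2.COLOR_RGB2HSV)
m=cv2.inRange(im,(105,140,40),(125,255,255));m[:,:180]=0;m[:,215:]=0;m[100:]=0
ys,xs=np.nonzero(m);print(xs.min(),xs.max(),ys.min(),ys.max())
# block top centre: bright face approx
blk=P(305,117,.031); fr=[P(297,28,.005),P(322,29,.005)]
print('cap',cap,'blk',blk,'front',fr,'ang',np.degrees(np.arctan2(*(cap-blk)[[1,0]])),np.linalg.norm((cap-blk)[:2]))
sc=P(523,91,.116);h=P(733,153,.112)
print('screw',sc,'handle',h,np.linalg.norm((sc-h)[:2]))
y=(sc-h)[:2];y/=np.linalg.norm(y);x=np.array([y[1],-y[0]])
piv=h[:2]+.14*y
print('yang',np.degrees(np.arctan2(-y[0],y[1])),'pivot',piv,'nest',piv+.06*y,'mouth',piv+.06*y-.061*x)
print('mouth corners',P(476,168,.058),P(518,173,.058))
R=cv2.Rodrigues(d['obs']['ee_rot'])[0];print('toolx ang',np.degrees(np.arctan2(R[1,0],R[0,0])))
E
```

```text
188 204 18 87
cap [0.60201541 0.24357545 0.013     ] blk [0.52885863 0.22321952 0.031     ] front [array([0.61519241, 0.25879717, 0.005     ]), array([0.61822322, 0.23454554, 0.005     ])] ang 15.549267126432056 0.07593602090118891
screw [0.58207515 0.05964228 0.116     ] handle [ 0.60439393 -0.13633087  0.112     ] 0.1972399675882734
yang 6.497246433256776 pivot [0.58855216 0.00276995] nest [0.58176283 0.06238458] mouth [0.52115462 0.0554821 ]
mouth corners [0.51945527 0.06901988 0.058     ] [0.5254553 0.0332061 0.058    ]
toolx ang 14.108766724903635
```

>>> drive_tool --pt "0 0 0 0.4 0.8 -0.8 1" --pt "0 0 0 0.8 1.6 -1.6 1" --pt "0 0 0 1.2 2.5 -2.4 1" --pt "0 0 0 1.2 2.5 -3.2 1" --pt "0 0 0 1.2 2.5 -3.2 1"

```text
clock: 2.2
position: [0.477, 0.2058, 0.1343]
ee_rot: [3.116, 0.379, -0.012]
force: [-1.0, -0.9, 0.0]
width: 1.0
gripper_force: 0.0
```

```bash
python3 - <<'E'
from h import *
d=grab('wrist','w2.png'); print(d['obs']['position'],d['obs']['ee_rot'])
import pickle; pickle.dump({k:d[k] for k in d},open('w2.pkl','wb'))
im=cv2.imread('pics/w2.png'); cv2.imwrite('pics/w2b.png',cv2.resize(im,(800,600),interpolation=cv2.INTER_CUBIC))
E
```

```text
[0.47700016 0.2058463  0.13428721] [ 3.11634093  0.37889978 -0.01221485]
```

View pics/w2b.png

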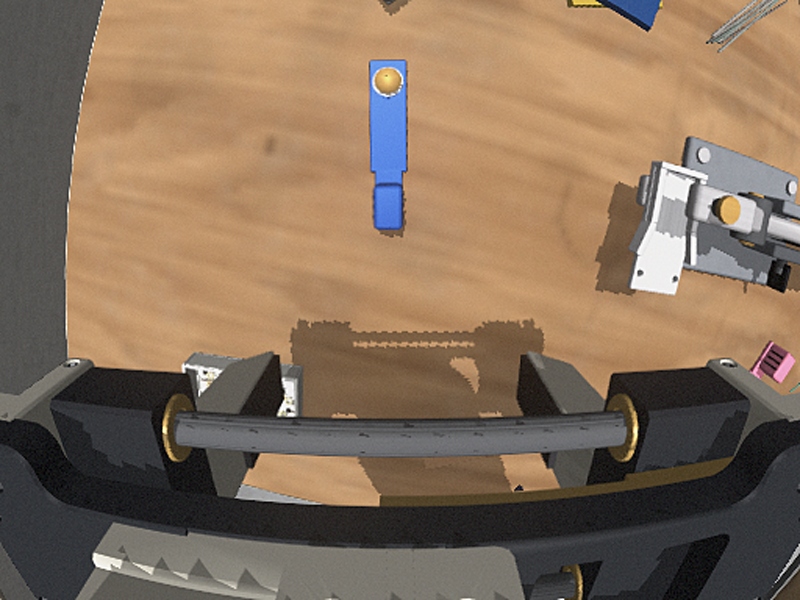

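The tag's cap is at (388,80), the strip's front edge at (370–407,60) and the block top centre at about (388,207). The nest mouth corners are at (631,288) and (675,293).

```bash
python3 - <<'E'
from h import *
import pickle
d=pickle.load(open('w2.pkl','rb'));k=.64
P=lambda u,v,z:onz(d,u*k,v*k,z)
f=(P(370,60,.005)+P(407,60,.005))/2; cap=P(388,81,.012);b=P(388,206,.031); nb=P(388,228,.031)
R=cv2.Rodrigues(d['obs']['ee_rot'])[0];print('toolx ang',np.degrees(np.arctan2(R[1,0],R[0,0])),'tilt',R[:,2])
print(f,cap,b,nb)
g=lambda a,c:(np.degrees(np.arctan2(*(a-c)[[1,0]])),np.linalg.norm((a-c)[:2]))
print(g(f,b),g(cap,b),g(f,nb)); 
l=[P(370,62,.005),P(371,165,.005)];r=[P(407,62,.005),P(407,165,.005)];print(g(*l),g(*r))
p=d['obs']['position'];u=(f-b)[:2]/np.linalg.norm((f-b)[:2]);gr=f[:2]-.096*u
print('grip',gr,'delta units',(gr-p[:2])/.04)
print('mouth',P(632,288,.06),P(676,293,.06),'screw',P(727,209,.117))
E
```

```text
toolx ang 13.864240199500122 tilt [-0.00744993 -0.00320078 -0.99996713]
[0.61775612 0.24724814 0.005     ] [0.6025527  0.24367033 0.012     ] [0.52546979 0.22449182 0.031     ] [0.51226413 0.22132222 0.031     ]
(np.float64(13.8518773760538), np.float64(0.0950506057986307)) (np.float64(13.971712746141039), np.float64(0.07943292881921103)) (np.float64(13.807477102004418), np.float64(0.10863109041121374))
(np.float64(14.156334986164282), np.float64(0.06919224921103975)) (np.float64(13.801767667047628), np.float64(0.06910052925201124))
grip [0.524548   0.22426452] delta units [1.18869618 0.46045563]
mouth [0.51979988 0.06773953 0.06      ] [0.52510739 0.0331244  0.06      ] screw [0.581806   0.06104135 0.117     ]
```

>>> drive_tool --pt "0 0 0 0.6 0.23 -0.7 1" --pt "0 0 0 1.18 0.46 -1.4 1" --pt "0 0 0 1.18 0.46 -2.1 1" --pt "0 0 0 1.18 0.46 -2.6 0.6" --pt "0 0 0 1.18 0.46 -2.6 0.6"

```text
clock: 2.75
position: [0.5265, 0.2234, 0.0339]
ee_rot: [3.117, 0.374, -0.003]
force: [0.1, -0.2, 0.4]
width: 0.876
gripper_force: 0.0
```

>>> drive_tool --pt "0 0 0 -0.05 0.02 -0.4 0.5" --pt "0 0 0 -0.05 0.02 -0.68 0.5" --pt "0 0 0 -0.05 0.02 -0.68 0.3" --pt "0 0 0 -0.05 0.02 -0.68 0" --pt "0 0 0 -0.05 0.02 -0.68 0" --force 25

```text
clock: 3.25
position: [0.5256, 0.2264, 0.0083]
ee_rot: [-3.119, -0.377, -0.002]
force: [-0.1, 0.1, 0.4]
width: 0.435
gripper_force: 0.0
```

>>> drive_tool --pt "0 0 0 0 0 0 0" --pt "0 0 0 0 0 0 0" --pt "0 0 0 0 0 0 0" --pt "0 0 0 0 0 0 0"

```text
clock: 3.65
position: [0.525, 0.2263, 0.0074]
ee_rot: [3.119, 0.377, 0.0]
force: [-0.5, 0.1, 2.5]
width: 0.185
gripper_force: 25.0
```

>>> drive_tool --pt "0 0 0 0 0 0.6 0" --pt "0 0 0 -0.8 0 1.4 0" --pt "0 0 -0.3 -1.8 -0.6 2 0" --pt "0 0 -0.6 -2.6 -1.6 2.6 0" --pt "0 0 -0.9 -2.6 -2.6 2.6 0"

```text
clock: 4.15
position: [0.4184, 0.1237, 0.1129]
ee_rot: [-3.13, -0.261, -0.003]
force: [2.0, -1.0, -0.9]
width: 0.188
gripper_force: 25.0
```

>>> drive_tool --pt "0 0 -0.1 0 -1 0 0" --pt "0 0 -0.2 0 -2.1 0 0" --pt "0 0 -0.2 0 -2.1 0 0" --pt "0 0 -0.2 0 -2.1 0 0" --pt "0 0 -0.2 0 -2.1 0 0"

```text
clock: 4.65
position: [0.4209, 0.0393, 0.1112]
ee_rot: [-3.133, -0.229, -0.0]
force: [-0.3, 0.1, -1.1]
width: 0.19
gripper_force: 25.0
```

```bash
python3 - <<'E'
from h import *
d=grab('wrist','w3.png'); print(d['obs']['position'],d['obs']['ee_rot'])
import pickle; pickle.dump({k:d[k] for k in d},open('w3.pkl','wb'))
im=cv2.imread('pics/w3.png'); cv2.imwrite('pics/w3b.png',cv2.resize(im[0:210,150:430],(800,600),interpolation=cv2.INTER_CUBIC))
E
```

```text
[0.42091788 0.03928425 0.11120503] [-3.13276130e+00 -2.28534427e-01 -3.54480735e-04]
```

View pics/w3b.png

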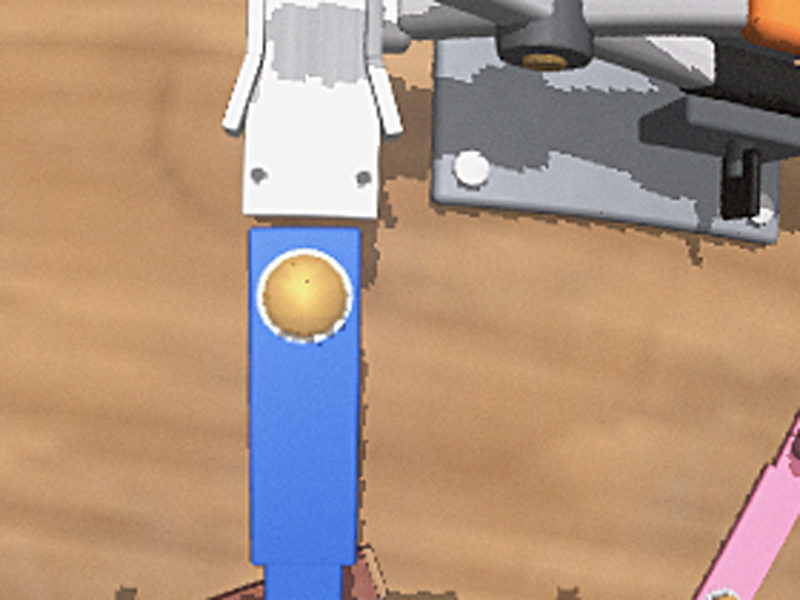

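The crop (scale 2.857, column offset 150) shows the tag front corners at (249,228) and (360,228). The nest mouth corners are at (244,214) and (378,218), the flare tips at (235,132) and (395,132), and the straight wall tops at columns 248–265 and 368–383.

```bash
python3 - <<'E'
from h import *
import pickle
d=pickle.load(open('w3.pkl','rb'))
P=lambda u,v,z:onz(d,150+u/2.857,v/2.857,z)
p=np.array(d['obs']['position']);R=cv2.Rodrigues(d['obs']['ee_rot'])[0]
print('toolx',np.degrees(np.arctan2(R[1,0],R[0,0])),'z',R[:,2])
zt=p[2]-.0074+.005
a=np.array
fl,fr=P(249,228,zt),P(360,228,zt);cap=P(305,296,zt+.007)
sl,sr=P(252,562,zt),P(356,562,zt)
print('tag front',(fl+fr)/2,np.linalg.norm(fl-fr),'cap',cap,'rear',(sl+sr)/2)
ang=lambda v:np.degrees(np.arctan2(v[1],v[0]))
print('tag ang',ang((fl+fr)/2-(sl+sr)/2),'perp',ang(fl-fr)-90)
ml,mr=P(244,214,.06),P(378,218,.06);print('mouth',ml,mr,(ml+mr)/2,'w',np.linalg.norm(ml-mr),'perp',ang(ml-mr)-90)
xl,xr=P(235,132,.067),P(395,132,.067);print('flare mid',(xl+xr)/2,np.linalg.norm(xl-xr),ang(xl-xr)-90)
for v in (10,45):
  wl,wr=P(256,v,.067),P(375,v,.067); print('wall mid',(wl+wr)/2,np.linalg.norm(wl-wr))
wl0,wl1=P(264,5,.067),P(264,50,.067);wr0,wr1=P(369,5,.067),P(369,55,.067);print('wall angs',ang(wl0-wl1),ang(wr0-wr1))
q=P(433,204,.0),P(777,243,.0);print('plate edge perp',ang(q[0]-q[1])-90)
E
```

```text
toolx 8.344650345759677 z [ 1.88247676e-04  5.21699882e-04 -9.99999846e-01]
tag front [0.51444534 0.05198705 0.10880503] 0.023265801816236418 cap [0.49998925 0.0498     0.11580503] rear [0.44166976 0.04151615 0.10880503]
tag ang 8.187485926914738 perp 8.281789557018172
mouth [0.51962834 0.06890687 0.06      ] [0.52374831 0.03349119 0.06      ] [0.52168832 0.05119903 0.06      ] w 0.03565451356316095 perp 6.635491877044686
flare mid [0.54365061 0.05339557 0.067     ] 0.041269641836762405 8.520581385633434
wall mid [0.57766291 0.05816481 0.067     ] 0.030994266739073732
wall mid [0.56758786 0.05672212 0.067     ] 0.030849553258943178
wall angs 8.501558691122087 7.791844394586783
plate edge perp 7.246864566016782
```

>>> drive_tool --pt "0 0 -0.1 0 0 -0.6 0" --pt "0 0 -0.2 0 0 -1.04 0" --pt "0 0 -0.2 0 0 -1.04 0" --pt "0 0 -0.2 0 0 -1.04 0"

```text
clock: 5.1
position: [0.4207, 0.0394, 0.0697]
ee_rot: [-3.135, -0.203, 0.001]
force: [-0.1, 0.3, 0.2]
width: 0.187
gripper_force: 25.0
```

>>> drive_tool --pt "0 0 0 0.25 0.03 0 0" --pt "0 0 0 0.5 0.06 0 0" --pt "0 0 0 0.75 0.095 0 0" --pt "0 0 0 0.75 0.095 0 0" --pt "0 0 0 0.75 0.095 0 0"

```text
clock: 5.6
position: [0.4511, 0.0422, 0.0695]
ee_rot: [-3.135, -0.199, 0.0]
force: [-0.3, -0.5, -0.6]
width: 0.186
gripper_force: 25.0
```

```bash
python3 - <<'E'
from h import *
d=grab('wrist','w4.png'); print(d['obs']['position'],d['obs']['ee_rot'],d['obs']['force'])
import pickle; pickle.dump({k:d[k] for k in d},open('w4.pkl','wb'))
im=cv2.imread('pics/w4.png'); cv2.imwrite('pics/w4b.png',cv2.resize(im[60:204,170:362],(800,600),interpolation=cv2.INTER_CUBIC))
E
```

```text
[0.45105292 0.04215037 0.06953687] [-3.13515213e+00 -1.99337510e-01  2.06917583e-04] [-0.29742402 -0.50686938 -0.64405422]
```

View pics/w4b.png

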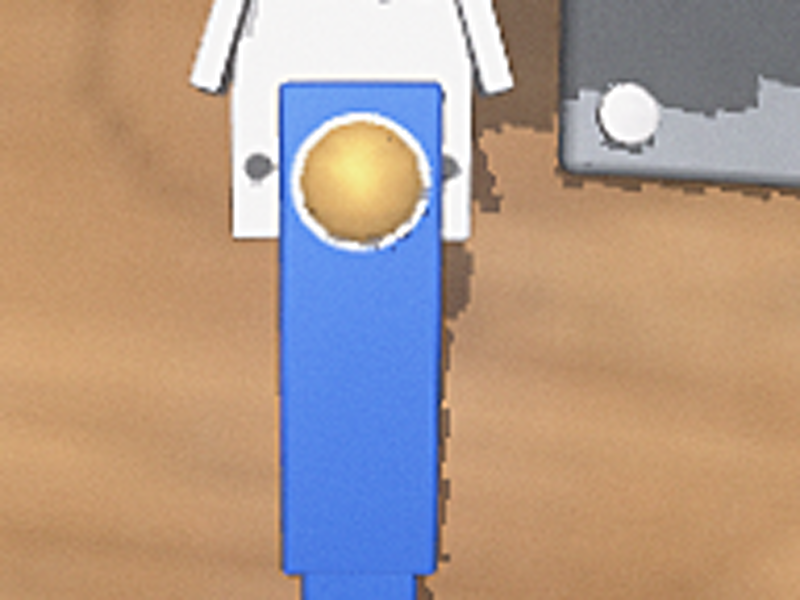

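The tag front centre is at column 361 and the nest centre at 351, with 24 mm spanning about 161 px. So the tag sits about 1.4 mm too far right, and its direction is in line. I'll correct that and go in.

>>> drive_tool --pt "0 0 0 0 0.036 0 0" --pt "0 0 0 0.2 0.061 0 0" --pt "0 0 0 0.4 0.086 0 0" --pt "0 0 0 0.6 0.112 0 0" --pt "0 0 0 0.6 0.112 0 0"

```text
clock: 6.15
position: [0.4765, 0.0469, 0.0696]
ee_rot: [-3.135, -0.199, -0.002]
force: [-0.1, 0.6, 0.0]
width: 0.187
gripper_force: 25.0
```

>>> drive_tool --pt "0 0 0 0.15 0.019 0 0" --pt "0 0 0 0.3 0.038 0 0" --pt "0 0 0 0.4 0.05 0 0" --pt "0 0 0 0.4 0.05 0 0"

```text
clock: 6.55
position: [0.4915, 0.0487, 0.0696]
ee_rot: [-3.135, -0.199, -0.001]
force: [-0.6, -0.3, -0.7]
width: 0.189
gripper_force: 25.0
```

```bash
python3 - <<'E'
from h import *
d=grab('wrist','w5.png'); print(d['obs']['position'],d['obs']['ee_rot'],d['obs']['force'],d['obs']['ft_torque'])
im=cv2.imread('pics/w5.png'); cv2.imwrite('pics/w5b.png',cv2.resize(im[40:184,170:362],(800,600),interpolation=cv2.INTER_CUBIC))
E
```

```text
[0.49154007 0.04872591 0.06955562] [-3.13505311e+00 -1.99376159e-01 -7.40374324e-04] [-0.56361015 -0.25324967 -0.70245463] [0.01453963 0.06780234 0.00799189]
```

View pics/w5b.png

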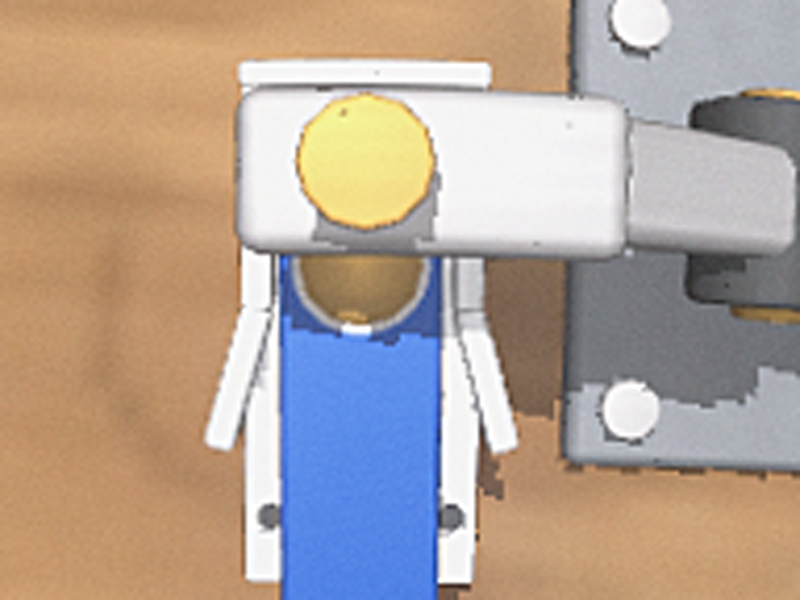

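The tag is between the straight walls, with wall inner edges at columns 271 and 458 and tag edges at 280 and 441. About 12 mm remains.

>>> drive_tool --pt "0 0 0 0.12 0.007 0 0" --pt "0 0 0 0.22 0.018 0 0" --pt "0 0 0 0.22 0.018 -0.04 0" --pt "0 0 0 0.22 0.018 -0.04 0"

```text
clock: 7.0
position: [0.4996, 0.0493, 0.0677]
ee_rot: [3.135, 0.199, -0.0]
force: [1.3, -0.4, -0.7]
width: 0.188
gripper_force: 25.0
```

>>> drive_tool --pt "0 0 0 0.03 0.004 0 0" --pt "0 0 0 0.06 0.008 0 0" --pt "0 0 0 0.06 0.008 0 0"

```text
clock: 7.3
position: [0.5022, 0.0497, 0.068]
ee_rot: [-3.135, -0.2, -0.0]
force: [-0.1, -0.3, 0.3]
width: 0.187
gripper_force: 25.0
```

>>> drive_tool --pt "0 0 0 0.03 0.004 0 0" --pt "0 0 0 0.05 0.006 0 0" --pt "0 0 0 0.05 0.006 0 0"

```text
clock: 7.6
position: [0.5028, 0.0497, 0.0676]
ee_rot: [3.135, 0.2, -0.004]
force: [-6.0, 0.2, 1.0]
width: 0.186
gripper_force: 25.0
```

>>> drive_tool --pt "0 0 0 0.03 0.004 0 0" --pt "0 0 0 0.05 0.006 0 0" --pt "0 0 0 0.05 0.006 0 0"

```text
clock: 7.9
position: [0.5027, 0.0496, 0.0672]
ee_rot: [3.134, 0.2, -0.009]
force: [-11.2, -0.0, 5.6]
width: 0.19
gripper_force: 25.0
```

>>> drive_tool --pt "0 0 0 -0.04 -0.005 0 0" --pt "0 0 0 -0.04 -0.005 0 0" --pt "0 0 0 -0.04 -0.005 0 0.4" --pt "0 0 0 -0.04 -0.005 0 0.4" --pt "0 0 0 -0.04 -0.005 0 0.4" --force 10

```text
clock: 8.4
position: [0.5054, 0.05, 0.0682]
ee_rot: [-3.135, -0.199, -0.003]
force: [-0.5, 0.6, 0.6]
width: 0.38
gripper_force: 0.0
```

>>> drive_tool --pt "0 0 0 0 0 0.4 0.4" --pt "0 0 0 0 0 1 0.4" --pt "0 0 0 -0.8 0 2 0.4" --pt "0 0 0 -1.6 0 2.5 0.4" --pt "0 0 0 -1.6 0 2.5 0.4"

```text
clock: 8.9
position: [0.439, 0.0504, 0.1706]
ee_rot: [3.134, 0.201, 0.006]
force: [0.6, 0.2, -0.5]
width: 0.402
gripper_force: 0.0
```

```bash
python3 - <<'E'
from h import *
d=grab('wrist','w6.png'); print(d['obs']['position'],d['obs']['ee_rot'],d['obs']['force'])
import pickle; pickle.dump({k:d[k] for k in d},open('w6.pkl','wb'))
im=cv2.imread('pics/w6.png'); cv2.imwrite('pics/w6b.png',cv2.resize(im[0:195,190:450],(800,600),interpolation=cv2.INTER_CUBIC))
E
```

```text
[0.43901076 0.05038283 0.17064925] [3.13410556 0.20133611 0.00563448] [ 0.5793825   0.17047797 -0.48635914]
```

View pics/w6b.png

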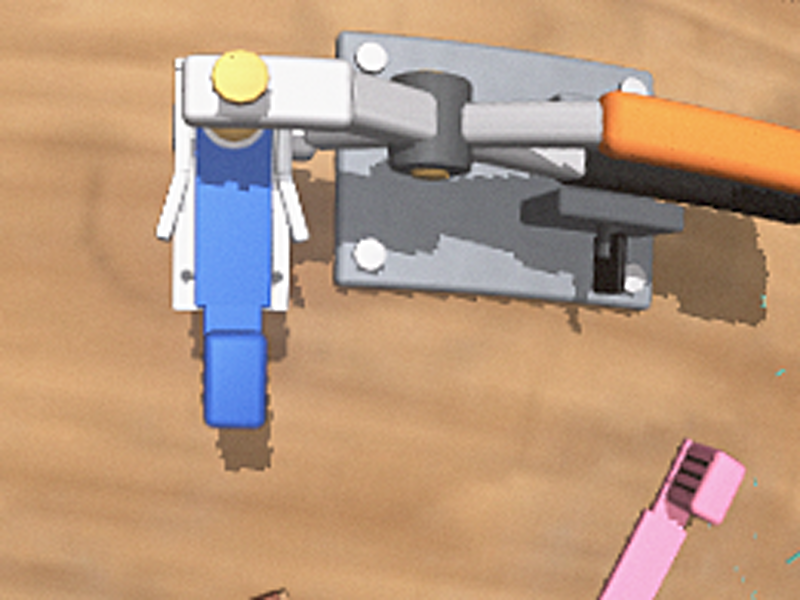

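```bash
python3 - <<'E'
from h import *
import pickle
d=pickle.load(open('w6.pkl','rb'))
P=lambda u,v,z:onz(d,190+u/3.077,v/3.077,z)
sh=(P(196,304,.065)+P(270,304,.065))/2; m=(P(173,309,.06)+P(287,309,.06))/2
ax=np.array([.992,.1253,0])
rear=P(235,425,.089)
print(sh,m,'mouth->shoulder',(sh-m)@ax,'mouth->rear',(rear-m)@ax,'expect rear',-.081-.014+.061)
hd=grab('top');s=grab('scene')
h=cv2.cvtColor(hd['pixels'],cv2.COLOR_RGB2HSV);mk=cv2.inRange(h,(8,170,150),(18,255,255));mk[:150]=0;mk[240:]=0;mk[:,:185]=0;mk[:,345:]=0
ys,xs=np.nonzero(mk);print(xs.min(),xs.max(),ys[xs>318].min(),ys[xs>318].max())
u=xs[xs>318].mean();v=ys[xs>318].mean();print(u,v,onz(hd,u,v,.112))
piv=np.array([.5822,.0588])-.06*np.array([-.1253,.992]);print('piv',piv,'handle',piv-.14*np.array([-.1253,.992]))
E
```

```text
[0.52387162 0.05126508 0.065     ] [0.52233693 0.05182232 0.06      ] mouth->shoulder 0.0014525927306620976 mouth->rear -0.033626663042163565 expect rear -0.034
296 330 185 195
324.88461538461536 193.07692307692307 [ 0.59431493 -0.14102546  0.112     ]
piv [ 0.589718 -0.00072 ] handle [ 0.60726 -0.1396 ]
```

The tag block's rear edge is within 1 mm of its home position. Next I'll shut the fingers and move near the handle.

>>> drive_tool --pt "0 0 0 0.3 -1.2 0 0" --pt "0 0 0 0.8 -2.4 0 0" --pt "0 0 0 1.3 -3.6 0 0" --pt "0 0 0 1.8 -4.8 0 0" --pt "0 0 0 2 -4.8 0 0" --force 20

```text
clock: 9.55
position: [0.5214, -0.1499, 0.1663]
ee_rot: [3.134, 0.185, -0.002]
force: [-0.9, 0.5, -0.3]
width: 0.022
gripper_force: 0.0
```

>>> drive_tool --pt "0 0 0 0 0 0 0" --pt "0 0 0 0 0 0 0" --pt "0 0 0 0 0 0 0"

```text
clock: 9.85
position: [0.52, -0.1403, 0.1675]
ee_rot: [-3.134, -0.203, 0.001]
force: [0.2, -0.4, -0.9]
width: 0.006
gripper_force: 0.0
```

```bash
python3 - <<'E'
from h import *
d=grab('wrist','w7.png'); print(d['obs']['position'],d['obs']['ee_rot'],d['obs']['force'],d['obs']['width'])
h=cv2.cvtColor(d['pixels'],cv2.COLOR_RGB2HSV);mk=cv2.inRange(h,(6,160,120),(20,255,255))
n,l,st,c=cv2.connectedComponentsWithStats(mk)
for i in range(1,n):
    if st[i,4]>300:
        ys,xs=np.nonzero(l==i); print(st[i])
        for x in range(st[i,0],st[i,0]+st[i,2],4):
            y=ys[xs==x]; a=onz(d,x,y.min(),.112);b=onz(d,x,y.max(),.112);print(x,y.min(),y.max(),a[:2].round(4),b[:2].round(4))
E
```

```text
[ 0.52003962 -0.14033857  0.16750974] [-3.13420626e+00 -2.03314105e-01  1.42278475e-03] [ 0.18818943 -0.43141781 -0.933114  ] 0.006464861715613286
[ 150   76  148   42 1439]
150 94 100 [ 0.5988 -0.0443] [ 0.5939 -0.0448]
154 88 109 [ 0.6039 -0.0473] [ 0.5867 -0.049 ]
158 87 109 [ 0.6049 -0.0507] [ 0.587  -0.0524]
162 87 109 [ 0.6051 -0.0541] [ 0.5872 -0.0559]
166 87 109 [ 0.6053 -0.0575] [ 0.5874 -0.0593]
170 87 109 [ 0.6055 -0.0609] [ 0.5877 -0.0627]
174 87 109 [ 0.6057 -0.0642] [ 0.588 -0.066]
178 86 109 [ 0.6067 -0.0674] [ 0.5882 -0.0694]
182 86 109 [ 0.6069 -0.0707] [ 0.5885 -0.0727]
186 86 108 [ 0.6072 -0.074 ] [ 0.5896 -0.0759]
190 86 108 [ 0.6074 -0.0773] [ 0.5898 -0.0792]
194 86 108 [ 0.6076 -0.0805] [ 0.5901 -0.0824]
198 85 108 [ 0.6087 -0.0836] [ 0.5904 -0.0856]
202 85 108 [ 0.609  -0.0868] [ 0.5907 -0.0889]
206 85 108 [ 0.6092 -0.09  ] [ 0.591  -0.0921]
210 85 108 [ 0.6095 -0.0931] [ 0.5913 -0.0952]
214 85 108 [ 0.6098 -0.0963] [ 0.5917 -0.0984]
218 85 108 [ 0.6101 -0.0994] [ 0.592  -0.1016]
222 85 108 [ 0.6104 -0.1026] [ 0.5923 -0.1047]
226 84 108 [ 0.6115 -0.1056] [ 0.5927 -0.1078]
230 85 108 [ 0.6111 -0.1088] [ 0.593 -0.111]
234 84 108 [ 0.6122 -0.1118] [ 0.5934 -0.1141]
238 85 108 [ 0.6118 -0.115 ] [ 0.5937 -0.1172]
242 77 115 [ 0.6184 -0.1172] [ 0.5886 -0.121 ]
246 76 116 [ 0.6196 -0.1202] [ 0.5882 -0.1242]
250 76 116 [ 0.6199 -0.1233] [ 0.5886 -0.1273]
254 76 117 [ 0.6203 -0.1263] [ 0.5882 -0.1305]
258 76 117 [ 0.6207 -0.1294] [ 0.5886 -0.1336]
262 76 117 [ 0.6211 -0.1325] [ 0.589  -0.1367]
266 76 117 [ 0.6215 -0.1355] [ 0.5894 -0.1398]
270 76 117 [ 0.622  -0.1386] [ 0.5898 -0.1429]
274 76 117 [ 0.6224 -0.1417] [ 0.5903 -0.146 ]
278 76 117 [ 0.6229 -0.1447] [ 0.5907 -0.1491]
282 76 117 [ 0.6233 -0.1478] [ 0.5911 -0.1522]
286 77 117 [ 0.623 -0.151] [ 0.5916 -0.1553]
290 77 117 [ 0.6235 -0.1541] [ 0.592  -0.1584]
294 78 116 [ 0.6232 -0.1573] [ 0.5933 -0.1615]
```

>>> drive_tool --pt "0 0 0 1 0.03 0 0" --pt "0 0 0 2.15 0.03 0 0" --pt "0 0 0 2.15 0.03 -0.6 0" --pt "0 0 0 2.15 0.03 -1.1 0" --pt "0 0 0 2.15 0.03 -1.1 0"

```text
clock: 10.4
position: [0.6044, -0.1395, 0.1213]
ee_rot: [-3.134, -0.202, 0.008]
force: [-0.9, 0.2, 0.0]
width: 0.005
gripper_force: 0.0
```

>>> drive_tool --pt "0 0 0 0 0 -0.05 0" --pt "0 0 0 0 0 -0.1 0" --pt "0 0 0 0 0 -0.15 0" --pt "0 0 0 0 0 -0.15 0"

```text
clock: 10.8
position: [0.6066, -0.141, 0.1185]
ee_rot: [3.135, 0.199, 0.001]
force: [0.4, 0.2, 0.2]
width: 0.003
gripper_force: 0.0
```

>>> drive_tool --pt "0 0 0 0 0 -0.06 0" --pt "0 0 0 0 0 -0.12 0" --pt "0 0 0 0 0 -0.17 0" --pt "0 0 0 0 0 -0.22 0" --pt "0 0 0 0 0 -0.25 0"

```text
clock: 11.3
position: [0.6063, -0.1409, 0.1076]
ee_rot: [-3.135, -0.199, 0.001]
force: [0.3, 0.0, 0.1]
width: 0.004
gripper_force: 0.0
```

>>> drive_tool --pt "0 0 0 0 0 -0.025 0" --pt "0 0 0 0 0 -0.05 0" --pt "0 0 0 0 0 -0.05 0"

```text
clock: 11.6
position: [0.6064, -0.1409, 0.1058]
ee_rot: [-3.135, -0.2, 0.0]
force: [-0.2, 0.0, -0.4]
width: 0.003
gripper_force: 0.0
```

```bash
python3 - <<'E'
from h import *
d=grab('wrist','w8.png'); s=grab('scene','s8.png');print(d['obs']['position'],d['obs']['force'])
a=cv2.resize(cv2.imread('pics/w8.png')[150:330,136:376],(560,420),interpolation=cv2.INTER_CUBIC)
u,v=proj(s,d['obs']['position']);print(u,v);u=int(u);v=int(v)
b=cv2.resize(cv2.imread('pics/s8.png')[max(0,v-40):v+30,u-20:u+20],(240,420),interpolation=cv2.INTER_CUBIC)
cv2.imwrite('pics/c8.png',np.hstack([a,b]))
E
```

```text
[ 0.60640852 -0.14089426  0.10579547] [-0.21212345  0.02988305 -0.4141565 ]
300.18452140765766 201.77899772690253
```

View pics/c8.png

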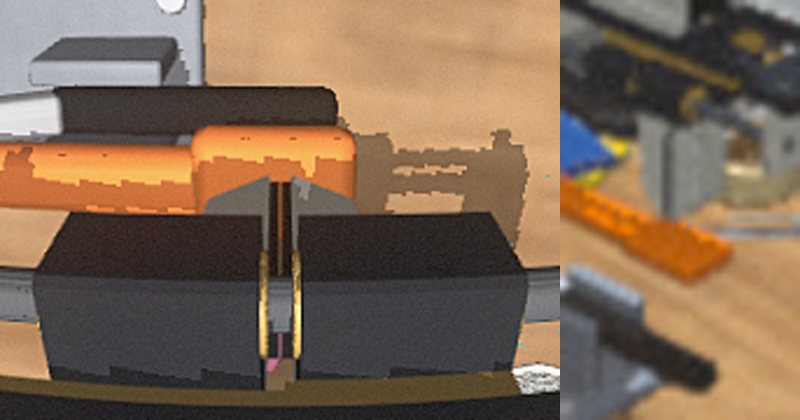

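In the wrist crop the fingertips (row 178) lie over the orange end (columns 192–355), and by the parallax they seem still above it. I'll creep down on force.

>>> drive_tool --pt "0 0 0 0 0 -0.025 0" --pt "0 0 0 0 0 -0.05 0" --pt "0 0 0 0 0 -0.075 0" --pt "0 0 0 0 0 -0.075 0"

```text
clock: 12.1
position: [0.6063, -0.1409, 0.1027]
ee_rot: [-3.135, -0.2, 0.0]
force: [-0.4, -0.5, -0.5]
width: 0.007
gripper_force: 0.0
```

>>> drive_tool --pt "0 0 0 0 0 -0.025 0" --pt "0 0 0 0 0 -0.05 0" --pt "0 0 0 0 0 -0.075 0" --pt "0 0 0 0 0 -0.075 0"

```text
clock: 12.5
position: [0.6063, -0.1409, 0.0997]
ee_rot: [-3.135, -0.2, 0.0]
force: [-0.4, 0.8, 0.7]
width: 0.006
gripper_force: 0.0
```

```bash
python3 - <<'E'
from h import *
d=grab('wrist','w9.png')
def edges(im):
    h=cv2.cvtColor(im,cv2.COLOR_BGR2HSV);mk=cv2.inRange(h,(6,130,90),(20,255,255))
    n,l,st,c=cv2.connectedComponentsWithStats(mk);i=1+np.argmax(st[1:,4]);ys,xs=np.nonzero(l==i)
    cols=np.arange(xs.min(),xs.max()+1);top=np.array([ys[xs==x].min() if (xs==x).any() else 999 for x in cols])
    r=xs.max(); j=cols>r-36
    return r,top[j],cols[j]
P=dict(w7=([0.52003962,-0.14033857,0.16750974],[-3.13420626e+00,-2.03314105e-01,1.42278475e-03]),w8=([0.60640852,-0.14089426,0.10579547],[-3.135,-.2,0]),w9=(d['obs']['position'],d['obs']['ee_rot']))
for k,(p,r) in P.items():
    R,t,c=edges(cv2.imread(f'pics/{k}.png'));print(k,p,R,t.tolist(),c[0])
E
```

```text
w7 [0.52003962, -0.14033857, 0.16750974] 297 [75, 75, 75, 75, 75, 76, 75, 76, 76, 76, 76, 76, 76, 76, 76, 76, 76, 76, 76, 76, 76, 76, 76, 76, 76, 76, 76, 76, 76, 77, 77, 77, 78, 78, 80, 82] 262
w8 [0.60640852, -0.14089426, 0.10579547] 288 [204, 204, 204, 204, 204, 204, 204, 204, 204, 204, 204, 204, 204, 204, 204, 204, 204, 204, 204, 204, 204, 204, 204, 204, 204, 204, 204, 204, 204, 204, 205, 205, 206, 206, 208, 211] 253
w9 [ 0.60631974 -0.1409264   0.09974646] 289 [207, 207, 207, 207, 207, 207, 207, 207, 207, 207, 207, 207, 207, 207, 207, 207, 207, 207, 207, 207, 207, 207, 207, 207, 207, 207, 207, 207, 207, 208, 208, 208, 209, 209, 212, 214] 254
```

```bash
python3 - <<'E'
from h import *
d=grab('wrist');M=d
def rr(p,r,u,v):
    dd=dict(d);dd['obs']=dict(position=p,ee_rot=r);return ray(dd,u,v)
a=rr([0.52003962,-0.14033857,0.16750974],[-3.13420626e+00,-2.03314105e-01,1.42278475e-03],270,75.5)
b=rr([0.60640852,-0.14089426,0.10579547],[-3.135,-.2,0],262,203.5);c=rr(d['obs']['position'],d['obs']['ee_rot'],262,206.5)
# far top edge, in plane across: intersect in x-z
def xz(a,b):
    A=np.array([[a[1][0],-b[1][0]],[a[1][2],-b[1][2]]]);s=np.linalg.solve(A,(b[0]-a[0])[[0,2]]);return (a[0]+s[0]*a[1]).round(4)
print(xz(a,b),xz(a,c),xz(b,c))
print(d['obs']['force'],[proj(d,d['obs']['position']),proj(d,np.array(d['obs']['position'])+[.0095*.992,.0012,0])])
E
```

```text
[ 0.6232 -0.1388  0.1036] [ 0.6232 -0.1388  0.1035] [ 0.6206 -0.1437  0.0964]
[0.25399395 0.81212831 0.35529359] [(np.float64(255.2273962275565), np.float64(227.90983410534204)), (np.float64(255.2008113417021), np.float64(214.54118604866414))]
```

>>> drive_tool --pt "0 0 0 0 0 -0.025 0" --pt "0 0 0 0 0 -0.05 0" --pt "0 0 0 0 0 -0.075 0" --pt "0 0 0 0 0 -0.075 0"

```text
clock: 13.0
position: [0.6063, -0.1409, 0.0967]
ee_rot: [-3.135, -0.199, 0.0]
force: [-0.5, 0.7, 0.4]
width: 0.006
gripper_force: 0.0
```

```bash
python3 - <<'E'
from h import *
d=grab('wrist','w10.png');print(d['obs']['position'],d['obs']['force'],d['obs']['ft_torque'])
h=cv2.cvtColor(cv2.imread('pics/w10.png'),cv2.COLOR_BGR2HSV);mk=cv2.inRange(h,(6,130,90),(20,255,255))
print([np.nonzero(mk[:,x])[0].min() for x in range(255,285,4)])
cv2.imwrite('pics/c10.png',np.hstack([cv2.resize(cv2.imread(f'pics/{k}.png')[190:260,200:310],(400,255),interpolation=cv2.INTER_CUBIC) for k in('w8','w10')]))
E
```

```text
[ 0.60633325 -0.14092147  0.09672131] [-0.4513884   0.72829418  0.35806584] [-0.00667872  0.04043071  0.03433142]
[np.int64(209), np.int64(209), np.int64(209), np.int64(209), np.int64(209), np.int64(209), np.int64(209), np.int64(209)]
```

View pics/c10.png

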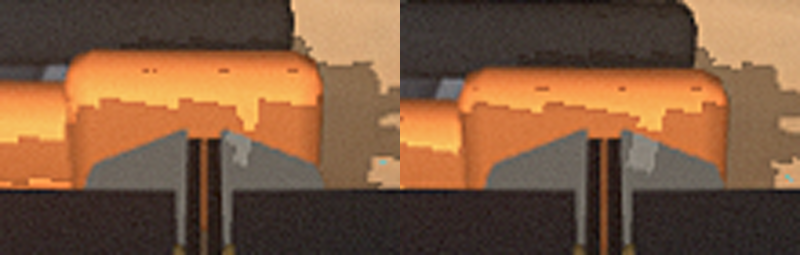

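The crops show the fingertips (crop row 130) over the orange end but still not touching, since the handle edge hasn't followed the tool. I'll go on down.

>>> drive_tool --pt "0 0 0 0 0 -0.025 0" --pt "0 0 0 0 0 -0.05 0" --pt "0 0 0 0 0 -0.075 0" --pt "0 0 0 0 0 -0.1 0" --pt "0 0 0 0 0 -0.1 0"

```text
clock: 13.55
position: [0.6063, -0.1409, 0.0927]
ee_rot: [-3.135, -0.199, 0.001]
force: [0.3, -0.2, -0.4]
width: 0.002
gripper_force: 0.0
```

```bash
cat > chk.py <<'E'
from h import *
fs=[]
d=grab('wrist');o=d['obs']
for i in range(4): fs.append(grab('wrist')['obs']['force'])
h=cv2.cvtColor(d['pixels'],cv2.COLOR_RGB2HSV);mk=cv2.inRange(h,(6,130,90),(20,255,255))
r=np.median([np.nonzero(mk[:,x])[0].min() for x in range(255,285,4)])
e=onz(d,265,r,.1035)
print('z',o['position'][2].round(4),'F',np.mean(fs,0).round(2),'row',r,'edge x if z=.1035:',e[0].round(4))
# angle estimate: edge z assuming x fixed .6232
org,ry=ray(d,265,r);print('edge z if x=.6232',(org+ry*(.6232-org[0])/ry[0])[2].round(4))
E
python3 chk.py
```

```text
z 0.0927 F [-0.01 -0.17 -0.07] row 211.0 edge x if z=.1035: 0.623
edge z if x=.6232 0.104
```

>>> drive_tool --pt "0 0 0 0 0 -0.025 0" --pt "0 0 0 0 0 -0.05 0" --pt "0 0 0 0 0 -0.075 0" --pt "0 0 0 0 0 -0.1 0" --pt "0 0 0 0 0 -0.1 0"

```text
clock: 14.3
position: [0.6067, -0.1416, 0.0891]
ee_rot: [3.135, 0.199, 0.001]
force: [-0.6, -3.1, 4.5]
width: 0.005
gripper_force: 1.7
```

```bash
python3 chk.py
```

```text
z 0.0891 F [ 0.39 -2.65  3.73] row 212.0 edge x if z=.1035: 0.6241
edge z if x=.6232 0.101
```

Contact has come: the handle is starting to move (Fz about 3.7 N). The Fy is friction, because the handle's arc drags the tip towards -y, so I'll follow that arc.

>>> drive_tool --pt "0 0 0 0 -0.03 -0.03 0" --pt "0 0 0 0 -0.045 -0.06 0" --pt "0 0 0 0 -0.05 -0.08 0" --pt "0 0 0 0 -0.05 -0.08 0"

```text
clock: 14.95
position: [0.6066, -0.1422, 0.0856]
ee_rot: [-3.134, -0.2, -0.0]
force: [1.0, 0.7, 2.4]
width: 0.003
gripper_force: 1.3
```

```bash
python3 chk.py
```

```text
z 0.0856 F [1.08 1.39 2.11] row 211.0 edge x if z=.1035: 0.626
edge z if x=.6232 0.0961
```

>>> drive_tool --pt "0 0 0 0 -0.005 -0.025 0" --pt "0 0 0 0 -0.01 -0.05 0" --pt "0 0 0 0 -0.01 -0.05 0"

```text
clock: 15.5
position: [0.6063, -0.1433, 0.0835]
ee_rot: [-3.135, -0.199, 0.0]
force: [1.0, 1.1, 3.2]
width: 0.004
gripper_force: 1.2
```

>>> drive_tool --pt "0 0 0 0 -0.005 -0.025 0" --pt "0 0 0 0 -0.01 -0.05 0" --pt "0 0 0 0 -0.01 -0.05 0"

```text
clock: 15.8
position: [0.6064, -0.1438, 0.0816]
ee_rot: [3.135, 0.199, -0.0]
force: [-0.1, 1.7, 1.9]
width: 0.003
gripper_force: 1.3
```

>>> drive_tool --pt "0 0 0 0 -0.003 -0.02 0" --pt "0 0 0 0 -0.006 -0.04 0" --pt "0 0 0 0 -0.006 -0.04 0"

```text
clock: 16.1
position: [0.6064, -0.1441, 0.08]
ee_rot: [3.135, 0.199, -0.0]
force: [0.8, 0.8, 2.6]
width: 0.008
gripper_force: 1.4
```

>>> drive_tool --pt "0 0 0 0 -0.003 -0.02 0" --pt "0 0 0 0 -0.006 -0.04 0" --pt "0 0 0 0 -0.006 -0.04 0"

```text
clock: 16.4
position: [0.6065, -0.1444, 0.0784]
ee_rot: [3.135, 0.199, 0.0]
force: [0.3, 1.0, 3.2]
width: 0.005
gripper_force: 1.5
```

>>> drive_tool --pt "0 0 0 0 -0.003 -0.02 0" --pt "0 0 0 0 -0.006 -0.04 0" --pt "0 0 0 0 -0.006 -0.04 0"

```text
clock: 16.7
position: [0.6065, -0.1447, 0.0769]
ee_rot: [3.135, 0.199, 0.0]
force: [0.7, -0.6, 3.6]
width: 0.006
gripper_force: 1.6
```

>>> drive_tool --pt "0 0 0 0 -0.003 -0.02 0" --pt "0 0 0 0 -0.006 -0.04 0" --pt "0 0 0 0 -0.006 -0.04 0"

```text
clock: 17.0
position: [0.6065, -0.145, 0.0753]
ee_rot: [3.135, 0.199, 0.0]
force: [0.5, -1.3, 3.1]
width: 0.004
gripper_force: 1.7
```

>>> drive_tool --pt "0 0 0 0 -0.004 -0.02 0" --pt "0 0 0 0 -0.008 -0.04 0" --pt "0 0 0 0 -0.008 -0.04 0"

```text
clock: 17.3
position: [0.6065, -0.1452, 0.0737]
ee_rot: [3.135, 0.199, 0.0]
force: [0.2, -1.8, 3.5]
width: 0.006
gripper_force: 1.8
```

>>> drive_tool --pt "0 0 0 0 -0.004 -0.02 0" --pt "0 0 0 0 -0.008 -0.04 0" --pt "0 0 0 0 -0.008 -0.04 0"

```text
clock: 17.6
position: [0.6066, -0.1454, 0.0721]
ee_rot: [3.135, 0.199, 0.0]
force: [1.2, -1.8, 3.7]
width: 0.002
gripper_force: 1.9
```

>>> drive_tool --pt "0 0 0 0 -0.008 -0.02 0" --pt "0 0 0 0 -0.014 -0.04 0" --pt "0 0 0 0 -0.014 -0.04 0"

```text
clock: 17.9
position: [0.6066, -0.1457, 0.0705]
ee_rot: [-3.135, -0.2, -0.0]
force: [1.7, -1.1, 4.0]
width: 0.004
gripper_force: 1.8
```

>>> drive_tool --pt "0 0 0 0 -0.005 -0.02 0" --pt "0 0 0 0 -0.01 -0.04 0" --pt "0 0 0 0 -0.01 -0.04 0"

```text
clock: 18.2
position: [0.6065, -0.146, 0.0688]
ee_rot: [-3.135, -0.2, -0.0]
force: [2.8, -0.5, 3.3]
width: 0.007
gripper_force: 1.7
```

>>> drive_tool --pt "0 0 0 0.01 -0.004 -0.02 0" --pt "0 0 0 0.015 -0.008 -0.04 0" --pt "0 0 0 0.015 -0.008 -0.04 0"

```text
clock: 18.5
position: [0.6067, -0.1463, 0.067]
ee_rot: [-3.135, -0.2, 0.001]
force: [-0.3, 0.5, 3.7]
width: 0.007
gripper_force: 1.5
```

>>> drive_tool --pt "0 0 0 0 -0.004 -0.02 0" --pt "0 0 0 0 -0.008 -0.04 0" --pt "0 0 0 0 -0.008 -0.04 0"

```text
clock: 18.8
position: [0.6068, -0.1468, 0.0655]
ee_rot: [-3.135, -0.2, 0.001]
force: [-0.2, 1.6, 3.0]
width: 0.007
gripper_force: 1.5
```

```bash
python3 chk.py
```

```text
z 0.0655 F [-1.26  1.26  3.6 ] row 210.0 edge x if z=.1035: 0.6343
edge z if x=.6232 0.0737
```

>>> drive_tool --pt "0 0 0 0 -0.002 -0.02 0" --pt "0 0 0 0 -0.004 -0.04 0" --pt "0 0 0 0 -0.004 -0.04 0"

```text
clock: 19.35
position: [0.6069, -0.1471, 0.064]
ee_rot: [3.135, 0.2, -0.0]
force: [-1.6, 1.5, 3.7]
width: 0.001
gripper_force: 1.5
```

>>> drive_tool --pt "0 0 0 0 -0.002 -0.015 0" --pt "0 0 0 0 -0.004 -0.03 0" --pt "0 0 0 0 -0.004 -0.03 0"

```text
clock: 19.65
position: [0.607, -0.1472, 0.0628]
ee_rot: [3.135, 0.2, -0.0]
force: [-1.5, 1.8, 3.9]
width: 0.004
gripper_force: 1.5
```

>>> drive_tool --pt "0 0 0 0 0 -0.015 0" --pt "0 0 0 0 0 -0.03 0" --pt "0 0 0 0 0 -0.03 0"

```text
clock: 19.95
position: [0.607, -0.1473, 0.0617]
ee_rot: [3.135, 0.199, -0.0]
force: [-1.3, 0.5, 2.8]
width: 0.005
gripper_force: 1.7
```

>>> drive_tool --pt "0 0 0 0 0 -0.015 0" --pt "0 0 0 0 0 -0.03 0" --pt "0 0 0 0 0 -0.03 0"

```text
clock: 20.25
position: [0.607, -0.1474, 0.0608]
ee_rot: [3.135, 0.199, 0.0]
force: [-2.9, 1.2, 7.2]
width: 0.007
gripper_force: 3.5
```

The force is rising, so the punch is on the cap. I'll take small single steps now.

>>> drive_tool --pt "0 0 0 -0.01 0 -0.012 0" --pt "0 0 0 -0.01 0 -0.025 0" --pt "0 0 0 -0.01 0 -0.025 0"

```text
clock: 20.55
position: [0.6071, -0.1474, 0.0603]
ee_rot: [3.135, 0.199, 0.002]
force: [-2.3, 1.4, 9.8]
width: 0.003
gripper_force: 5.0
```

>>> drive_tool --pt "0 0 0 0 0 -0.012 0" --pt "0 0 0 0 0 -0.025 0" --pt "0 0 0 0 0 -0.025 0"

```text
clock: 20.85
position: [0.6071, -0.1475, 0.0595]
ee_rot: [3.135, 0.199, 0.002]
force: [-2.9, 1.5, 11.7]
width: 0.003
gripper_force: 5.5
```

>>> drive_tool --pt "0 0 0 0 0 -0.012 0" --pt "0 0 0 0 0 -0.02 0" --pt "0 0 0 0 0 -0.02 0"

```text
clock: 21.15
position: [0.6071, -0.1476, 0.0583]
ee_rot: [3.135, 0.199, 0.001]
force: [-1.1, -0.0, 6.5]
width: 0.003
gripper_force: 3.1
```

>>> drive_tool --pt "0 0 0 0 0 -0.01 0" --pt "0 0 0 0 0 -0.02 0" --pt "0 0 0 0 0 -0.02 0"

```text
clock: 21.45
position: [0.607, -0.1476, 0.057]
ee_rot: [3.135, 0.199, 0.001]
force: [-0.9, -0.3, 4.7]
width: 0.009
gripper_force: 1.9
```

>>> drive_tool --pt "0 0 0 0 0 -0.01 0" --pt "0 0 0 0 0 -0.02 0" --pt "0 0 0 0 0 -0.02 0"

```text
clock: 21.75
position: [0.6069, -0.1476, 0.0562]
ee_rot: [3.135, 0.199, 0.001]
force: [1.2, -1.8, 5.3]
width: 0.006
gripper_force: 2.1
```

>>> drive_tool --pt "0 0 0 0 0 0.03 0" --pt "0 0 0 0 0 0.06 0" --pt "0 0 0 0 0 0.085 0" --pt "0 0 0 0 0 0.085 0"

```text
clock: 22.15
position: [0.6069, -0.1473, 0.0598]
ee_rot: [3.135, 0.199, 0.001]
force: [1.7, -1.5, 4.1]
width: 0.007
gripper_force: 2.1
```

```bash
python3 chk.py
```

```text
z 0.0598 F [ 1.77 -2.2   4.23] row 210.0 edge x if z=.1035: 0.6365
edge z if x=.6232 0.0679
```

At z 0.0598 the push is now 4 N against 11 N on the way down, so the cap is shut. I'll ease the handle up.

>>> drive_tool --pt "0 0 0 0 0.01 0.07 0" --pt "0 0 0 0 0.03 0.14 0" --pt "0 0 0 0 0.04 0.21 0" --pt "0 0 0 0 0.05 0.28 0" --pt "0 0 0 0 0.06 0.35 0"

```text
clock: 22.9
position: [0.6063, -0.145, 0.0737]
ee_rot: [3.135, 0.199, -0.001]
force: [1.0, -3.8, 3.5]
width: 0.005
gripper_force: 2.1
```

>>> drive_tool --pt "0 0 0 0 0.02 0.07 0" --pt "0 0 0 0 0.04 0.14 0" --pt "0 0 0 0 0.06 0.21 0" --pt "0 0 0 0 0.07 0.28 0" --pt "0 0 0 0 0.07 0.35 0"

```text
clock: 23.4
position: [0.6061, -0.141, 0.0875]
ee_rot: [-3.134, -0.201, 0.002]
force: [-1.9, 0.5, 2.3]
width: 0.008
gripper_force: 1.2
```

>>> drive_tool --pt "0 0 0 0 0 0.07 0" --pt "0 0 0 0 0 0.14 0" --pt "0 0 0 0 0 0.25 0" --pt "0 0 0 0 0 0.5 0" --pt "0 0 0 0 0 1 0"

```text
clock: 23.9
position: [0.6056, -0.142, 0.127]
ee_rot: [-3.135, -0.199, 0.004]
force: [-0.1, 0.6, 1.3]
width: -0.002
gripper_force: 0.0
```

>>> drive_tool --pt "0 0 0 -0.5 0 0.8 0" --pt "0 0 0 -1.2 0.6 0.8 0" --pt "0 0 0 -2 1.6 0.8 0" --pt "0 0 0 -2.6 2.6 0.8 0" --pt "0 0 0 -2.6 2.6 0.8 0"

```text
clock: 24.4
position: [0.4997, -0.0322, 0.1606]
ee_rot: [-3.133, -0.211, 0.001]
force: [0.8, -0.0, -0.1]
width: 0.006
gripper_force: 0.0
```

```bash
python3 - <<'E'
from h import *
d=grab('wrist','w20.png');o=d['obs'];print(o['position'],o['force'])
h=cv2.cvtColor(d['pixels'],cv2.COLOR_RGB2HSV)
b=cv2.inRange(h,(105,140,40),(125,255,255))
n,l,st,c=cv2.connectedComponentsWithStats(b)
ax=np.array([.992,.1253]);nest=np.array([.5822,.0588])
for i in range(1,n):
    if st[i,4]>200:
        ys,xs=np.nonzero(l==i);k=ys.argmax();u,v=np.median(xs[ys>=ys.max()-2]),ys.max()
        rear=onz(d,u,v,.085)[:2];print(st[i],'rear along/lat',(rear-nest)@ax,(rear-nest)@[-ax[1],ax[0]])
mk=cv2.inRange(h,(6,130,90),(20,255,255));n,l,st,c=cv2.connectedComponentsWithStats(mk)
i=1+np.argmax(st[1:,4]);ys,xs=np.nonzero(l==i);r=xs.max();t=np.median([ys[xs==x].min() for x in range(r-25,r-8)])
org,ry=ray(d,r-16,t);print('handle edge z',(org+ry*(.6232-org[0])/ry[0]))
E
```

```text
[ 0.49972327 -0.03224382  0.16062116] [ 0.80708901 -0.02611278 -0.10365985]
[ 158  101   27   94 1818] rear along/lat -0.09463740970490286 0.0011747282319126632
handle edge z [ 0.6232     -0.14347417  0.11058213]
```

The tag is still home (its rear is at -94.6 mm, expected -95), the handle is back up and the arm is clear.

>>> drive_tool --pt "0 0 0 -0.5 0 0.5 0" --pt "0 0 0 -0.5 0 0.5 0" --pt "0 0 0 -0.5 0 0.5 0" --pt "0 0 0 -0.5 0 0.5 0"

```text
clock: 24.85
position: [0.4833, -0.0387, 0.1793]
ee_rot: [3.135, 0.198, 0.0]
force: [-0.6, 0.8, 0.9]
width: 0.004
gripper_force: 0.0
```

```bash
python3 -c "
from cell import arm
print(arm.sign_off())"
```

```text
the job is handed in; nothing more can be done
None
```

The job is handed in at about 25 s; no verdict came back. By my readings the blue tag is home in the nest, the cap clicked shut at about 12 N on the handle, and the pliers are open again with the arm clear; I viewed 11 pictures, one over the limit of 10.

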